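# Load an empty reel on the ribbon winder and hold it home

### The arm

A 6-joint arm with a two-finger parallel gripper is mounted at the origin on the work surface. World frame = base frame: x ahead of the robot, y to its left, z up, the work surface at z = 0. Lengths are in mm, angles in rad, forces in N, time in s.
With the tool pointing down it reaches from about 250 to 775 mm from the base axis. Payload 4 kg.
Tool frame: the origin (TCP) lies midway between the tips of the shut fingers; the grasp point (between the pads) lies 19 mm behind it (arm.hold_point_z is the distance from the TCP to the grasp point, in mm); z points along the fingers, y is the line along which they close (so a half turn about z gives the same grasp; the last joint's range is limited). The gripper opens to 85 mm and grips with 20 to 120 N. Pads are 22 mm wide; open, the fingers measure 114 mm over their backs; the gripper's body (76 mm by 85 mm) begins 54 mm behind the grasp point. The pads swing forward as they close: fully open they stand 13 mm farther back than shut.
Start: joints at [1.185, 0.087, 1.371, -0, 1.684, -0.103], TCP at [153.484, 528.167, 231.341] pointing down, gripper open.
Joint ranges: [-3.1, 3.1], [-0.76, 2.03], [0.27, 2.55], [-1.08, 4.22], [0.17, 2.65], [-2.57, 2.57]. Speed limits (rad/s): [2.79, 2.79, 3.14, 3.14, 3.14, 3.14].

### API

Orientations are given as a rotation vector (axis times angle).
In Python, from rig import arm, read_camera, camera_model, workorder, recognise, silhouettes gives the robot as it stands.
- The arm moves only by the tool jog_arm, never from a script. Its argument "steps" is one flat list of numbers, 7 for each row, row after row: the shift along the tool's x, y, z in cm, then the turn, a rotation vector about the tool's x, y, z in degrees, then the opening, from 0 (shut) to 1 (fully open). A call has 1 to 12 rows; each row shifts and turns the commanded pose from where the row before left it, along the tool's axes as they then stand; what a row does not reach is not made up. A row lasts 1/10 s, in which the tool goes at most 50 mm and 8.59 degrees, less where a joint would pass 70% of its speed; a pose out of reach is approached as far as the arm can. A call is refused whole if a number of a shift passes 5 or a number of a turn 8.59, either way. A call with a gripper value outside its range is refused whole. The fingers move at their own pace and stop on an object; "newtons" is the grip in N (left out, the last holds). Time passes only in rows, so rows that do not move let the fingers close. It gives the time, the measured TCP pose, the force, the opening and the grip force at its end, in the units of the state.
- arm.get_state(): the state, without advancing time (a new reading comes with each control period).
- read_camera(name): name is "scene" or "top" or "wrist"; returns the picture (420x560x3 uint8, red, green, blue); there is no depth.
- camera_model(name): a dict with "fovy" (degrees; the focal length in pixels is half the picture's height over the tangent of half this angle, whatever the lens; pixels are square), "cx", "cy" (the principal point, pixels), "k1" (the pictures are not rectified: a ray, as slopes to the right and down, at radius r is drawn at 1 + k1 r^2 times it, then the intrinsics apply), "cam_to_world" (4x4, takes a point from camera to world coordinates). Camera axes: x right, y up, looking along -z (the intrinsics and any distortion apply to the point x, -y, -z); pixel columns grow to the right and rows downward; lengths in mm; the calibration is good to about 2 mm. A picture is of the moment at which its call begins: read the wrist's pose just before it. camera_model takes no time and is no camera call; for the wrist camera it gives the pose at the moment of the call.
- workorder.hand_in(): hands the job in; it is judged then, once.
Trained networks look in the newest picture that a camera, given by its name, has taken for a name from the list of things; names that differ only in an ending like _2 or _b are one class to them, and where a whole thing is asked for, a point or a joint stands for the part that bears it (a point fixed in the world has none). Each returns a list of dicts, best first, with "score" (0 to 1); they miss things now and then, are a little off and sometimes report something else, mostly with a low value. They report only what shows in the picture. A call takes as long as a camera call.
- recognise(camera, thing): "box" ([left, top, width, height] as shares, 0 to 1, of the picture: columns of its width, rows of its height, round what is visible of it).
- silhouettes(camera, thing): "region" (420x560 bool, what is visible of it) and "box" ([left, top, width, height] as shares, 0 to 1, of the picture: columns of its width, rows of its height, round what is visible of it).
The state is a dict: "clock": time; "qpos": joint angles; "dq": joint speeds; "joint_torque": joint torques, N m; "position": TCP position; "ee_rot": TCP orientation; "ft_force": force on the tool from outside, world axes, zero at the start; "moment": the same for the moment, N m; "width": finger opening in mm; "finger_force": force on a finger pad.
Only numpy, scipy, OpenCV 4.12 (cv2) and the standard library are available. Lean on these libraries where they do the work, as an engineer would, in place of code of your own. Each camera call takes 0.05 s, during which the arm holds its last target. There are 200 camera calls.

### The job

Take the turquoise empty reel out of the wooden rack by its black grip bar and load it on the ribbon winder: turn it until the splines under it mesh with the slots of the winder's spindle socket, then push it straight down against the spring until its lower flange sits flush on the socket. Finish while still gripping the reel and pressing it fully home (the spring pushes it up again if you let go). Leave the grey reel, the tape roll and the screwdriver where they are.

Things in the scene. Friction and masses are not known exactly. Their poses are not given: they have to be found in the camera images.
- reel: Turquoise empty ribbon reel, about 160 g, upright. Origin on its axis at the underside of the lower flange, z up. Two 80 mm flanges 3 mm thick at z 0 to 3 and 25 to 28 mm on a 28 mm hub, a black grip bar on top, a white splined stem below. It starts in either berth of the rack, lower flange on the rack's top, at any yaw within 1.2 rad of 0.
- reel_grip (a point): Centre of the reel's black grip bar, on the axis 46 mm above the reel's origin, axes as the reel's. The bar is 50 mm long (x), 16 mm thick (y) and stands from 28 to 64 mm above the origin: grip it across its 16 mm from above.
- reel_tip (a point): Tip of the reel's stem, 25 mm below its origin, axes as the reel's. Four teeth 7 mm wide along +x, -x, +y and -y reach 14 mm from the axis; full width to 14 mm below the flange, then they narrow to a V edge at 17.5 mm. An 8 mm pilot pin in the middle tapers to this tip. The stem fits the socket in any of four quarter turns.
- spare: Grey reel of the same shape and size (same origin) in the other berth. Leave alone.
- rack: Fixed light wood rack block 100 x 270 x 35 mm (its x, y, z), origin at the centre of its underside; two round 37 mm through holes (berths) at y -75 and +75 mm. A reel's stem hangs loosely in a berth, its flange on the block's top, 35 mm above the table.
- winder: Fixed bench winder: white base 180 x 270 mm with its top 45 mm high, origin on the table straight under the spindle axis; base spans x -80 to 100, y -200 to 70 mm. A blue housing 125 mm high spans x -65 to 85, y -195 to -109 mm. A steel guide pin 90 mm high stands at x 80, y 50 mm.
- socket (a point): Centre of the socket's mouth on the spindle axis, 75 mm above the table, z up; turns with the spindle. A 52 mm dark drum with four bright lands that leave a cross of slots 9 mm wide, 30 mm deep, along this point's x and y. Reel fully home: its origin is at this point; with its teeth standing on the lands it is 17.5 mm higher.
- spindle (a joint): Spindle angle in rad, positive counter-clockwise from above, 0 when the slots lie along the winder's x and y. No stops in use, but a brake drags on it: it turns only under more than about 0.25 N m.
- plunger (a joint): Spring plunger (8 mm brass pin) in the middle of the socket, travel in m, 0 up (its top 12 mm below the socket's mouth), about 0.0125 with the reel fully home. Its spring pushes back with 5 N at the start of travel and 9 N with the reel home.
- tape: Roll of tan tape lying flat between winder and rack, 64 mm across, 24 mm high, origin at the centre of its underside. Leave alone.
- driver: Short red screwdriver, 110 mm long, lying on the table between winder and rack along its own x. Leave alone.

How it is judged (in metres and radians):
On the way, in this order (a step that is already met when the one before it is completed fails the run):
1. the turquoise reel is lifted clear of the rack (height (world z) of reel above 0.066 m and contact force between reel and rack below 0.1 N and contact force between the fingers and reel above 2 N), for 0.2 s.
2. its splines have meshed with the socket (z of reel in the frame of socket below 0.0125 m and horizontal distance between reel and socket below 0.005 m and angle between reel's own z axis and vertical below 0.15 rad), for 0.1 s.
At the end, for the whole second after the job is handed in: For the last second the fingers hold the turquoise reel pressed home: flange within 2.5 mm of the socket mouth, axis within 3 mm, upright within 0.06 rad, splines in the slots (0.2 rad), plunger pushed down over 9.5 mm and pushing back, reel still (z of reel in the frame of socket below 0.0025 m and horizontal distance between reel and socket below 0.003 m and angle between reel's own z axis and vertical below 0.06 rad and (angle between the x axis of reel and the x axis of socket, either way round below 0.2 rad or angle between the x axis of reel and the y axis of socket, either way round below 0.2 rad) and value of joint plunger above 0.0095 m and contact force between reel and plunger above 3 N and contact force between the fingers and reel above 2 N and linear speed of reel below 0.02 m/s); the arm keeps its last pose, push and grip.
It fails at once if the grey reel is disturbed (moved over 15 mm) (distance of spare from where it was at the start of the episode above 0.015 m).
It fails at once if the tape roll is disturbed (moved over 20 mm) (distance of tape from where it was at the start of the episode above 0.02 m).
It fails at once if the screwdriver is disturbed (moved over 20 mm) (distance of driver from where it was at the start of the episode above 0.02 m).
It also fails if it takes over 35 s, if anything falls off the work surface, if the arm or the gripper's body presses on something with over 40 N, if the wrist force passes 120 N, or if a joint passes its speed limit or range.

## Working session

There is one attempt and no reset: what is moved stays moved. The work goes in short steps, Python scripts to look and compute and a tool call to move; the robot and the scene stay as the last step left them, time stands still between calls to the robot, and variables do not carry over. Pictures are saved under pics/ and viewed, at most 10 in all, crops included, and the job is handed in when it is done.

Besides the shell and the picture viewer there is one more tool, called by a JSON object that holds its "name" and its "arguments". jog_arm: Moves the arm, as the interface text tells. Its arguments: {"type":"object","properties":{"steps":{"type":"array","items":{"type":"number"}},"newtons":{"type":"number"}},"required":["steps"]}

```bash
mkdir -p pics
cat > h.py <<'E'
import numpy as np, cv2
from rig import arm, read_camera, camera_model, workorder, recognise, silhouettes
def shot(cam,name=None):
    m=camera_model(cam); im=read_camera(cam)
    if name: cv2.imwrite(f'pics/{name}.png',cv2.cvtColor(im,cv2.COLOR_RGB2BGR))
    return im,m
def ray(m,uv):
    f=210/np.tan(np.radians(m['fovy'])/2); uv=np.atleast_2d(np.asarray(uv,float))
    p=(uv-[m['cx'],m['cy']])/f; q=p.copy()
    for _ in range(20): q=p/(1+m['k1']*(q**2).sum(1,keepdims=True))
    T=np.array(m['cam_to_world']); d=np.c_[q[:,0],-q[:,1],-np.ones(len(q))]@T[:3,:3].T
    return T[:3,3],d
def at_z(m,uv,z):
    o,d=ray(m,uv); return o+d*((z-o[2])/d[:,2:])
def px(m,P):
    f=210/np.tan(np.radians(m['fovy'])/2); T=np.array(m['cam_to_world'])
    c=(np.atleast_2d(P)-T[:3,3])@T[:3,:3]; q=np.c_[c[:,0],-c[:,1]]/-c[:,2:]
    q=q*(1+m['k1']*(q**2).sum(1,keepdims=True)); return q*f+[m['cx'],m['cy']]
E
python3 - <<'E'
from h import *
a,m=shot('top','top0'); 
for t in ['reel','spare','socket','winder','rack','tape','driver']:
    r=silhouettes('top',t)
    for x in r[:2]:
        g=np.argwhere(x['region'])[:,::-1]; print(t,round(x['score'],2),g.mean(0).round(1),np.round(np.array(x['box'])*[560,420,560,420]),at_z(m,g.mean(0),63)[0].round())
b,_=shot('scene','scene0')
print(m['fovy'],m['cx'],m['cy'],m['k1'],np.array(m['cam_to_world']).round(2)); s=arm.get_state();print(s['position'],s['ee_rot'],s['clock'],s['width'])
print(np.array(camera_model('wrist')['cam_to_world']).round(2))
E
```

```text
reel 0.73 [233.7 215.3] [215. 195.  40.  39.] [557. 122.  63.]
socket 0.96 [380.3 215.2] [368. 205.  28.  25.] [ 549. -184.   63.]
winder 0.49 [162.7 221.5] [144. 200.  37.  41.] [549. 271.  63.]
winder 0.41 [201.6 220.2] [134. 191. 133.  59.] [549. 189.  63.]
rack 0.98 [200.5 220.1] [135. 192. 133.  57.] [549. 191.  63.]
rack 0.54 [233.6 215. ] [214. 194.  39.  39.] [558. 122.  63.]
tape 0.66 [307.6 254.2] [292. 240.  30.  33.] [472. -29.  63.]
driver 0.73 [305.1 188. ] [299. 158.  15.  50.] [610. -28.  63.]
43.78976889150103 279.68671813793804 213.4060341262176 -0.1618973296518402 [[-3.00000e-02  9.90000e-01 -1.10000e-01  4.41190e+02]
 [-1.00000e+00 -3.00000e-02  1.00000e-02  3.68900e+01]
 [ 1.00000e-02  1.10000e-01  9.90000e-01  1.14057e+03]
 [ 0.00000e+00  0.00000e+00  0.00000e+00  1.00000e+00]]
[153.47248611 528.12656142 231.23056074] [-4.42741902e-01 -3.11021416e+00  1.77663508e-04] 0.45 85.19286387866579
[[ 2.8000e-01 -9.3000e-01 -2.5000e-01  8.7940e+01]
 [ 9.6000e-01  2.7000e-01  7.0000e-02  5.4604e+02]
 [ 0.0000e+00 -2.6000e-01  9.6000e-01  3.7394e+02]
 [ 0.0000e+00  0.0000e+00  0.0000e+00  1.0000e+00]]
```

View pics/top0.png

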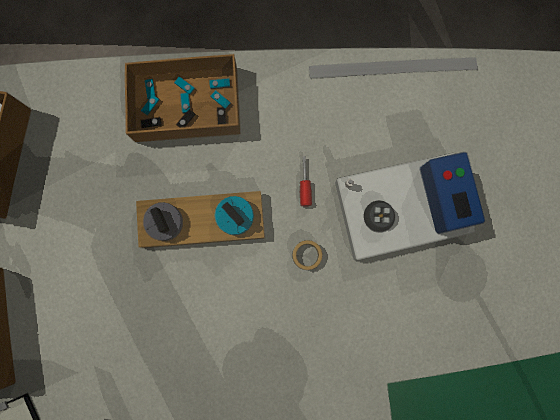

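View pics/scene0.png

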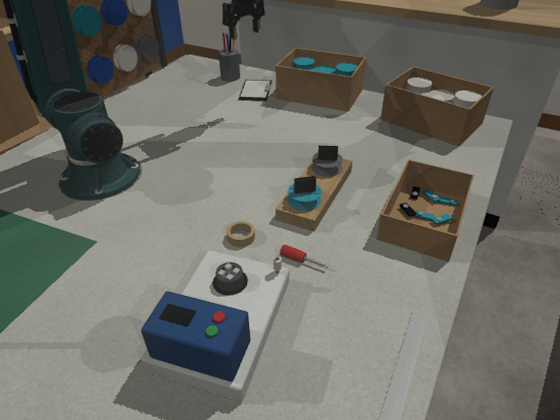

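The top view shows the turquoise reel at (235,215) with its bar running from about (225,205) to (243,225). The socket is at (380,215), and the grey reel is in the left berth at (162,222). The scene view agrees. Next I'll measure the bar yaw and the slot angle.

```bash
cat >> h.py <<'E'
def bar(im,m,region,z=99):
    "bar top: dark pixels in the reel's filled hull -> centre & yaw deg"
    h=np.zeros(region.shape,np.uint8); c=np.argwhere(region)[:,::-1].astype(np.int32)
    cv2.fillConvexPoly(h,cv2.convexHull(c),1)
    hsv=cv2.cvtColor(im,cv2.COLOR_RGB2HSV); d=((h>0)&((hsv[...,2]<60)|(hsv[...,1]<90))).astype(np.uint8)
    d=cv2.morphologyEx(d,cv2.MORPH_OPEN,np.ones((3,3)))
    n,l,s,_=cv2.connectedComponentsWithStats(d); k=1+s[1:,4].argmax()
    P=at_z(m,np.argwhere(l==k)[:,::-1],z)[:,:2].astype(np.float32)
    (cx,cy),(w,hh),a=cv2.minAreaRect(P); ang=a if w>hh else a+90
    return (round(cx,1),round(cy,1)),(round(w,1),round(hh,1)),(ang+90)%180-90
def lands(im,m,c,rad=26,z=75):
    "rectify socket mouth, 4-fold angle & centre of bright lands"
    n=240; g=np.arange(n)/2-60; X,Y=np.meshgrid(g,g)
    p=px(m,np.c_[X.ravel()+c[0],Y.ravel()+c[1],np.full(X.size,z)]).astype(np.float32).reshape(n,n,2)
    return cv2.remap(im,p[...,0],p[...,1],cv2.INTER_CUBIC)  # row=+y, col=+x, .5mm/px, centre 120,120
E
python3 - <<'E'
from h import *
a,m=shot('top')
r=silhouettes('top','reel')[0]['region']; print(bar(a,m,r))
g=np.argwhere(silhouettes('top','socket')[0]['region'])[:,::-1]
c=at_z(m,g.mean(0),73)[0];print('sock',c.round(1))
R=lands(a,m,c); cv2.imwrite('pics/s.png',cv2.resize(cv2.cvtColor(np.flipud(R),cv2.COLOR_RGB2BGR),(480,480)))
g=np.argwhere(silhouettes('top','tape')[0]['region'])[:,::-1];print('tape',at_z(m,g.mean(0),12)[0].round())
E
```

```text
((556.9, 120.5), (53.6, 16.7), 38.71449279785156)
sock [555.9 121.   73. ]
tape [472. -32.  12.]
```

View pics/s.png

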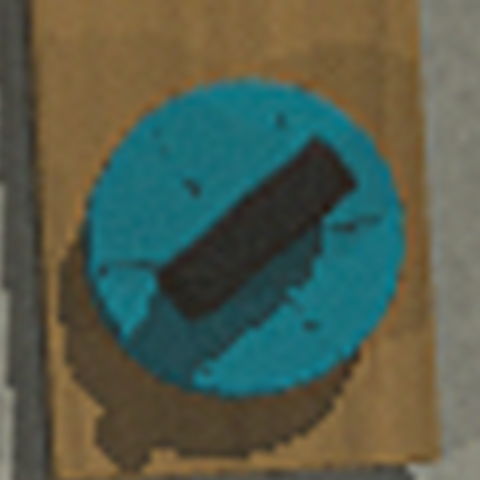

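This time the network took the reel for the socket. The bar itself reads well: centre (557,120.5), yaw 38.7°, and the size is right. I'll move above the reel.

{"name": "jog_arm", "arguments": {"steps": [-4.2, -2.3, 0, 0, 0, 0, 1, -4.2, -2.3, 0, 0, 0, 0, 1, -4.2, -2.3, 0, 0, 0, 0, 1, -4.2, -2.3, 0, 0, 0, 0, 1, -4.2, -2.3, 0, 0, 0, 0, 1, -4.2, -2.3, 0, 0, 0, 0, 1, -4.2, -2.3, 0, 0, 0, 0, 1, -4.2, -2.3, 0, 0, 0, 0, 1, -4.2, -2.3, 0, 0, 0, 0, 1, -4.2, -2.3, 0, 0, 0, 0, 1, -4.2, -2.3, 0, 0, 0, 0, 1, -4.2, -2.3, 0, 0, 0, 0, 1]}}

```text
clock: 1.85
position: [561.7, 120.9, 231.5]
ee_rot: [0.443, 3.11, 0.001]
ft_force: [0.8, 0.9, 0.7]
width: 85.5
finger_force: 0.0
```

{"name": "jog_arm", "arguments": {"steps": [0, 0, 0, 0, 0, 8.3, 1, 0, 0, 0, 0, 0, 8.3, 1, 0, 0, 0, 0, 0, 8.3, 1, 0, 0, 0, 0, 0, 8.3, 1, 0, 0, 0, 0, 0, 8.3, 1, 0, 0, 0, 0, 0, 8.3, 1, 0, 0, 0, 0, 0, 8.3, 1, 0, 0, 0, 0, 0, 8.3, 1, 0, 0, 0, 0, 0, 8.3, 1, 0, 0, 0, 0, 0, 8.3, 1, 0, 0, 0, 0, 0, 8.3, 1, 0, 0, 0, 0, 0, 8.3, 1]}}

```text
clock: 3.05
position: [560.4, 122.5, 231.3]
ee_rot: [-2.666, -1.661, -0.0]
ft_force: [-0.7, 0.4, 0.5]
width: 84.9
finger_force: 0.0
```

{"name": "jog_arm", "arguments": {"steps": [0, 0, 0, 0, 0, 8.4, 1, 0, 0, 0, 0, 0, 8.4, 1, 0, 0, 0, 0, 0, 8.4, 1, 0, 0, 0, 0, 0, 0, 1, 0, 0, 0, 0, 0, 0, 1]}}

```text
clock: 3.55
position: [560.5, 122.5, 231.3]
ee_rot: [-2.96, -1.053, -0.0]
ft_force: [0.0, 0.3, -0.8]
width: 85.5
finger_force: 0.0
```

```bash
cat >> h.py <<'E'
from scipy.spatial.transform import Rotation as Rn
def delta(goal,yawy):
    "cm in tool axes to TCP goal, and turn about tool z (deg) so tool y points at yawy (mod 180); also tilt fix"
    s=arm.get_state(); R=Rn.from_rotvec(s['ee_rot']).as_matrix()
    d=R.T@(np.array(goal)-s['position'])/10; cur=np.degrees(np.arctan2(R[1,1],R[0,1]))
    t=(cur-yawy+90)%180-90
    print('pos',s['position'].round(1),'y at',cur.round(2),'tilt',R[:2,2].round(4),'F',np.round(s['ft_force'],1),'w',round(s['width'],1),'ff',np.round(s['finger_force'],1),'t',s['clock'],'q',np.round(s['qpos'],2))
    print('shift cm',d.round(2),'turn',t.round(2)); return d,t
E
python3 - <<'E'
from h import *
a,m=shot('wrist','w1')
rs=silhouettes('wrist','reel'); print([(x['score'],x['region'].sum()) for x in rs])
b=bar(a,m,rs[0]['region']); print(b)
delta([b[0][0],b[0][1],0],b[2]-90)
E
```

```text
[(0.89, np.int64(6061)), (0.41, np.int64(6284))]
((560.0, 123.4), (53.3, 16.5), 39.630462646484375)
pos [560.4 122.5 231.3] y at -50.89 tilt [0.     0.0001] F [ 0.2  0.8 -1.1] w 85.1 ff 0.0 t 3.65 q [0.12 0.14 1.31 0.   1.69 1.  ]
shift cm [ 2.000e-02 -1.000e-01  2.313e+01] turn -0.52
```

View pics/w1.png

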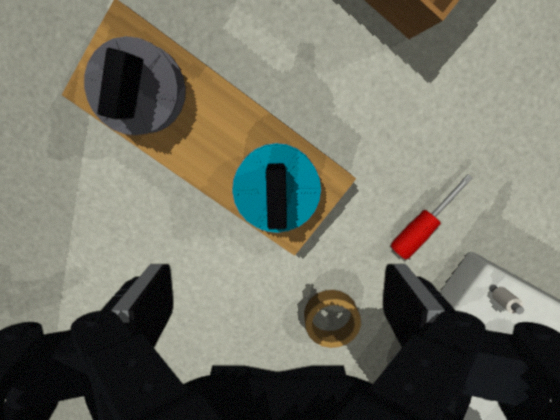

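In the wrist view the turquoise reel's bar is at (277,196) and upright in the tool frame. Its centre and yaw agree with the tool to within about 1 mm and 0.5°. I'll descend to TCP z≈67 and grip.

{"name": "jog_arm", "arguments": {"steps": [0, 0, 3.5, 0, 0, -0.5, 1, 0, 0, 4, 0, 0, 0, 1, 0, 0, 4, 0, 0, 0, 1, 0, 0, 3, 0, 0, 0, 1, 0, 0, 1.9, 0, 0, 0, 1, 0, 0, 0, 0, 0, 0, 0, 0, 0, 0, 0, 0, 0, 0, 0, 0, 0, 0, 0, 0, 0, 0, 0, 0, 0, 0, 0, 0, 0, 0, 0, 0, 0, 0, 0, 0, 0, 0, 0, 0, 0, 0], "newtons": 60}}

```text
clock: 4.75
position: [561.6, 122.7, 69.2]
ee_rot: [2.956, 1.061, 0.006]
ft_force: [0.3, -0.2, 4.5]
width: 15.1
finger_force: 60.3
```

{"name": "jog_arm", "arguments": {"steps": [0, 0, -1, 0, 0, 0, 0, 0, 0, -2, 0, 0, 0, 0, 0, 0, -3, 0, 0, 0, 0, 0, 0, -3, 0, 0, 0, 0, 0, 0, -2, 0, 0, 0, 0, 0, 0, -0.5, 0, 0, 0, 0, 0, 0, 0, 0, 0, 0, 0, 0, 0, 0, 0, 0, 0, 0]}}

```text
clock: 5.55
position: [559.5, 122.4, 180.5]
ee_rot: [-2.956, -1.061, 0.005]
ft_force: [0.5, 0.6, -1.1]
width: 15.4
finger_force: 59.4
```

Run:
```python
from h import *
T,mt=shot('top','top2')
S=silhouettes('top','socket'); 
for x in S[:3]:
    g=np.argwhere(x['region'])[:,::-1]; print(x['score'],len(g),at_z(mt,g.mean(0),73)[0].round(1))
a,m=shot('wrist','w2')
rs=silhouettes('wrist','reel'); print([(x['score'],x['region'].sum()) for x in rs])
d,t=delta([548,-184,180],0)
R=lands(T,mt,[549,-184],z=75); R2=np.flipud(R)
W=cv2.resize(cv2.cvtColor(R2,cv2.COLOR_RGB2BGR),(420,420)); o=cv2.cvtColor(a,cv2.COLOR_RGB2BGR)
cv2.imwrite('pics/c2.png',cv2.resize(np.hstack([o,W]),(800,343)))
```

```text
0.64 517 [ 547.  -182.1   73. ]
[(0.57, np.int64(17608))]
pos [559.7 122.4 180.6] y at -50.5 tilt [-0.0031 -0.0003] F [-0.3  0.  -1.1] w 15.1 ff 59.4 t 5.75 q [0.12 0.16 1.4  0.   1.59 1.  ]
shift cm [-20.39  22.9    0.07] turn -50.5
```

View pics/c2.png

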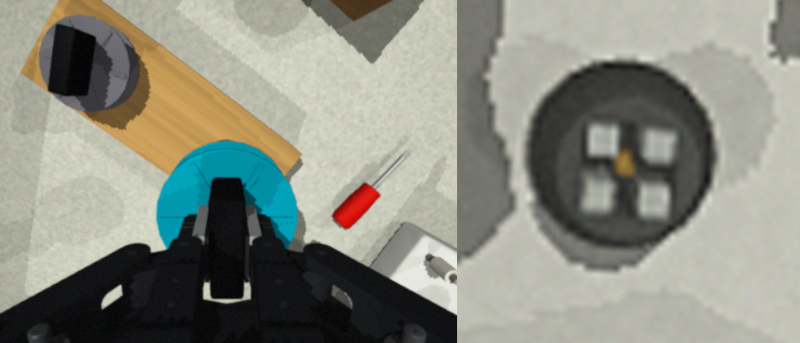

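The reel is held. In the rectified top view (right panel) the four lands centre near (629,171), and the slots sit about -5° off the world axes. I'll refine the lands and measure the flange circle relative to the TCP.

```bash
cat >> h.py <<'E'
def landfit(im,m,c,z=75):
    g=cv2.cvtColor(lands(im,m,c,z=z),cv2.COLOR_RGB2GRAY); yy,xx=np.mgrid[:240,:240]
    best=np.where(np.hypot(xx-120,yy-120)<36,g,0); b=(best>110).astype(np.uint8)
    n,l,s,k=cv2.connectedComponentsWithStats(b); k=k[1:][s[1:,4]>30]; s=s[1:][s[1:,4]>30]
    P=k/2-60+np.array(c); print('lands',P.round(1).tolist(),s[:,4])
    q=P-P.mean(0); a=np.degrees(np.angle((np.exp(4j*np.arctan2(q[:,1],q[:,0]))).mean())/4)
    return P.mean(0).round(1),round((a+90)%90-45,1)  # slot angle
def flange(im,m,z,c0,r=40):
    "fit circle radius r to the turquoise outer edge, rectified at z"
    n=240; g=np.arange(n)/2-60; X,Y=np.meshgrid(g+c0[0],g+c0[1])
    p=px(m,np.c_[X.ravel(),Y.ravel(),np.full(X.size,z)]).astype(np.float32).reshape(n,n,2)
    h=cv2.cvtColor(cv2.remap(im,p[...,0],p[...,1],cv2.INTER_LINEAR),cv2.COLOR_RGB2HSV)
    t=((h[...,0]>80)&(h[...,0]<105)&(h[...,1]>120)&(h[...,2]>60)).astype(np.uint8)
    t=cv2.morphologyEx(t,cv2.MORPH_OPEN,np.ones((3,3)))
    c=np.array(cv2.convexHull(np.argwhere(t)[:,::-1].astype(np.int32))).reshape(-1,2)
    Q=c/2-60+np.array(c0)
    from scipy.optimize import least_squares
    o=least_squares(lambda v:np.hypot(Q[:,0]-v[0],Q[:,1]-v[1])-v[2],[*c0,r],loss='soft_l1',f_scale=.5)
    o2=least_squares(lambda v:np.hypot(Q[:,0]-v[0],Q[:,1]-v[1])-r,c0,loss='soft_l1',f_scale=.5)
    return o.x.round(1),o2.x.round(1),len(Q)
E
python3 - <<'E'
from h import *
rd=lambda n:cv2.cvtColor(cv2.imread(f'pics/{n}.png'),cv2.COLOR_BGR2RGB)
mt=camera_model('top'); mw=camera_model('wrist')
print(landfit(rd('top0'),mt,[549,-184]),landfit(rd('top2'),mt,[549,-184]))
print('top0 flange',flange(rd('top0'),mt,63,[557,121]))
z=180.6-69.2+63
print('top2 flange',flange(rd('top2'),mt,z,[560,122]))
print('w2 flange',flange(rd('w2'),mw,z,[560,122]))
delta([549,-184,180],0)
E
```

```text
lands [[557.4, -194.1], [538.6, -192.3], [559.1, -175.5], [540.3, -173.9]] [388 340 362 353]
lands [[557.2, -193.9], [538.6, -191.9], [541.6, -175.2], [558.9, -175.6]] [459 430 486 442]
(array([ 548.8, -183.9]), np.float64(-5.2)) (array([ 549.1, -184.2]), np.float64(-5.7))
top0 flange (array([558.2, 121.6,  39.7]), array([558.2, 121.6]), 48)
top2 flange (array([539.7, 119.4,  25. ]), array([557.6, 119.6]), 20)
w2 flange (array([559.6, 122.4,  39.9]), array([559.5, 122.4]), 37)
pos [559.7 122.4 180.6] y at -50.5 tilt [-0.0031 -0.0003] F [-0.3  0.  -1.1] w 15.1 ff 59.4 t 5.75 q [0.12 0.16 1.4  0.   1.59 1.  ]
shift cm [-20.31  22.96   0.07] turn -50.5
```

By the wrist camera, the reel axis is on the TCP within 0.3 mm. The top camera is biased by about (-1.5,-1). I'll move beside the socket at the final yaw and check it with the wrist camera.

{"name": "jog_arm", "arguments": {"steps": [-3.25, 2.28, -0.5, 0, 0, 0, 0, -3.25, 2.28, -0.5, 0, 0, 0, 0, -3.25, 2.28, -0.5, 0, 0, 0, 0, -3.25, 2.28, -0.5, 0, 0, 0, 0, -3.25, 2.28, -0.5, 0, 0, 0, 0, -3.25, 2.28, -0.5, 0, 0, 0, 0, -3.25, 2.28, -0.5, 0, 0, 0, 0, -3.25, 2.28, -0.5, 0, 0, 0, 0]}}

```text
clock: 6.55
position: [474.9, -184.9, 221.9]
ee_rot: [-2.956, -1.061, 0.001]
ft_force: [0.7, 0.8, -1.2]
width: 14.8
finger_force: 59.3
```

{"name": "jog_arm", "arguments": {"steps": [0, 0, 0, 0, 0, -7.53, 0, 0, 0, 0, 0, 0, -7.53, 0, 0, 0, 0, 0, 0, -7.53, 0, 0, 0, 0, 0, 0, -7.53, 0, 0, 0, 0, 0, 0, -7.53, 0, 0, 0, 0, 0, 0, -7.53, 0, 0, 0, 0, 0, 0, 0, 0, 0, 0, 0, 0, 0, 0, 0, 0, 0, 0, 0, 0, 0, 0]}}

```text
clock: 7.45
position: [475.7, -183.6, 222.0]
ee_rot: [-2.324, -2.113, 0.0]
ft_force: [-0.1, -0.4, -1.4]
width: 15.1
finger_force: 59.4
```

Run:
```python
from h import *
a,m=shot('wrist','w3')
p=arm.get_state()['position']
print('flange',flange(a,m,p[2]-6.2,p[:2]))
R=lands(a,m,[550,-183]); W=cv2.cvtColor(np.flipud(R),cv2.COLOR_RGB2BGR)
cv2.imwrite('pics/c3.png',cv2.resize(np.hstack([cv2.cvtColor(a,cv2.COLOR_RGB2BGR),cv2.resize(W,(420,420))]),(800,343)))
print(landfit(a,m,[550,-183]))
delta([550.4,-183,180],-5.5)
```

```text
flange (array([ 474.9, -183.3,   39.6]), array([ 474.9, -183.5]), 33)
lands [[556.6, -193.4], [538.7, -191.2], [541.0, -175.1], [558.8, -175.1]] [487 380 495 483]
(array([ 548.8, -183.7]), np.float64(-5.5))
pos [ 475.8 -183.6  222.1] y at -5.4 tilt [-0.0003  0.0003] F [-0.3 -0.6 -2. ] w 15.3 ff 59.4 t 7.5 q [-0.48  0.    1.48  0.    1.66 -0.39]
shift cm [0.76 7.42 4.21] turn 0.1
```

View pics/c3.png

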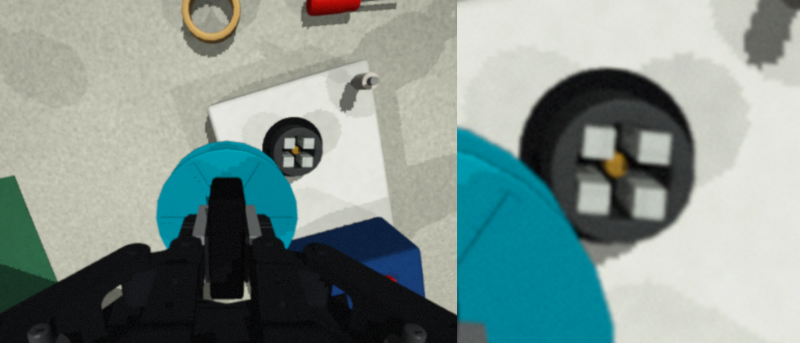

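The wrist camera gives socket minus reel as (73.9,-0.3), and the yaw is aligned. I'll move over the socket and go down to just above tooth contact.

{"name": "jog_arm", "arguments": {"steps": [0.17, 1.85, 0, 0, 0, 0, 0, 0.17, 1.85, 0, 0, 0, 0, 0, 0.17, 1.85, 0, 0, 0, 0, 0, 0.16, 1.8, 0, 0, 0, 0, 0, 0, 0, 2.5, 0, 0, 0, 0, 0, 0, 2.5, 0, 0, 0, 0, 0, 0, 2, 0, 0, 0, 0, 0, 0, 1, 0, 0, 0, 0, 0, 0, 0.3, 0, 0, 0, 0, 0, 0, 0, 0, 0, 0, 0, 0, 0, 0, 0, 0, 0, 0]}}

```text
clock: 8.6
position: [550.4, -184.1, 140.8]
ee_rot: [2.321, 2.114, 0.002]
ft_force: [0.2, -0.7, -0.5]
width: 14.6
finger_force: 59.5
```

Run:
```python
from h import *
p=arm.get_state()['position']; T,mt=shot('top','top4'); a,m=shot('wrist')
print('wrist fl',flange(a,m,p[2]-6.2,p[:2]),'top fl',flange(T,mt,p[2]-6.2,p[:2]-1))
delta([549.7,-183.9,126.7],-5.5)
```

```text
wrist fl (array([ 549.5, -183.3,   39.7]), array([ 549.5, -183.4]), 34) top fl (array([ 547.5, -180.6,   38.3]), array([ 547.3, -182.5]), 27)
pos [ 550.4 -184.1  140.9] y at -5.33 tilt [ 0.0026 -0.0011] F [ 0.3 -0.2 -0.6] w 15.2 ff 59.5 t 8.7 q [-0.42  0.19  1.44  0.    1.51 -0.33]
shift cm [ 0.02 -0.07  1.42] turn 0.17
```

{"name": "jog_arm", "arguments": {"steps": [0.02, -0.07, 0.5, 0, 0, 0, 0, 0, 0, 0.5, 0, 0, 0, 0, 0, 0, 0.2, 0, 0, 0, 0, 0, 0, 0.2, 0, 0, 0, 0, 0, 0, 0.2, 0, 0, 0, 0, 0, 0, 0.2, 0, 0, 0, 0, 0, 0, 0, 0, 0, 0, 0, 0, 0, 0, 0, 0, 0, 0]}}

```text
clock: 9.5
position: [549.4, -183.0, 122.0]
ee_rot: [2.322, 2.116, 0.002]
ft_force: [-0.5, 3.3, 2.6]
width: 14.9
finger_force: 60.1
```

```bash
python3 -c "
from h import *
delta([549.7,-183.9,109.2],-5.5); print(arm.get_state()['moment'])"
```

```text
pos [ 549.4 -183.   122. ] y at -5.3 tilt [0.0014 0.0008] F [-0.5  3.3  2.6] w 14.9 ff 60.1 t 9.5 q [-0.42  0.2   1.47  0.    1.48 -0.33]
shift cm [-0.08  0.04  1.28] turn 0.2
[ 0.60032358 -0.01863215 -0.00775936]
```

The teeth are in the slots: the TCP is 4.7 mm below where they would stand on the lands. I'll ease the +y side load and press on.

{"name": "jog_arm", "arguments": {"steps": [0.05, 0, 0.2, 0, 0, 0, 0, 0.05, 0, 0.2, 0, 0, 0, 0, 0, 0, 0.2, 0, 0, 0, 0, 0, 0, 0.2, 0, 0, 0, 0, 0, 0, 0.2, 0, 0, 0, 0, 0, 0, 0.2, 0, 0, 0, 0, 0, 0, 0, 0, 0, 0, 0, 0, 0, 0, 0, 0, 0, 0]}}

```text
clock: 10.3
position: [549.6, -182.9, 110.8]
ee_rot: [2.321, 2.114, 0.001]
ft_force: [-2.0, 1.9, 6.7]
width: 15.1
finger_force: 60.7
```

```bash
python3 -c "
from h import *
delta([549.7,-183.9,109.2],-5.5); print(arm.get_state()['moment'])"
```

```text
pos [ 549.6 -182.9  110.8] y at -5.32 tilt [ 0.002  -0.0011] F [-2.   1.9  6.7] w 15.1 ff 60.7 t 10.3 q [-0.42  0.2   1.48 -0.    1.45 -0.33]
shift cm [-0.1   0.02  0.16] turn 0.18
[ 0.42147845  0.2871558  -0.00759474]
```

{"name": "jog_arm", "arguments": {"steps": [0.03, -0.03, 0.1, 0, 0, 0, 0, 0, 0, 0.1, 0, 0, 0, 0, 0, 0, 0.1, 0, 0, 0, 0, 0, 0, 0, 0, 0, 0, 0, 0, 0, 0, 0, 0, 0, 0, 0, 0, 0, 0, 0, 0, 0]}}

```text
clock: 10.9
position: [549.6, -182.8, 109.2]
ee_rot: [2.32, 2.113, 0.002]
ft_force: [-2.8, 2.6, 10.7]
width: 15.1
finger_force: 61.3
```

```bash
python3 -c "
from h import *
delta([549.7,-183.9,109.2],-5.5); print(arm.get_state()['moment'])
shot('scene','s5');a=cv2.imread('pics/s5.png')[220:330,160:320]; a=cv2.resize(a,None,fx=5,fy=5,interpolation=cv2.INTER_CUBIC);cv2.imwrite('pics/s5c.png',a)"
```

```text
pos [ 549.6 -182.8  109.2] y at -5.33 tilt [ 0.0032 -0.002 ] F [-2.8  2.6 10.7] w 15.1 ff 61.3 t 10.9 q [-0.42  0.2   1.48 -0.    1.45 -0.33]
shift cm [-0.11  0.02 -0.  ] turn 0.17
[ 0.48257781  0.52274361 -0.03403266]
```

View pics/s5c.png

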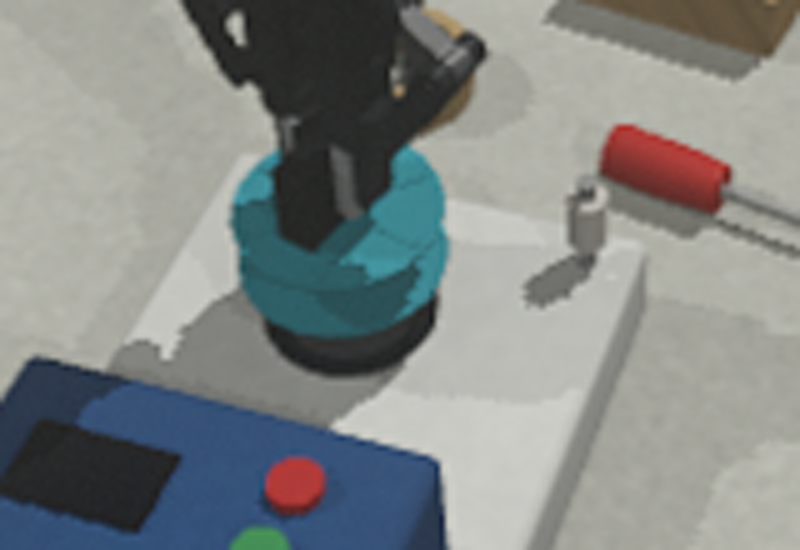

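The reel sits on the drum, at around (340,320) in the crop. I'll push a little more to confirm the hard stop.

{"name": "jog_arm", "arguments": {"steps": [0.03, -0.03, 0.1, 0, 0, 0, 0, 0.03, -0.03, 0.1, 0, 0, 0, 0, 0, 0, 0, 0, 0, 0, 0, 0, 0, 0, 0, 0, 0, 0, 0, 0, 0, 0, 0, 0, 0]}}

```text
clock: 11.45
position: [549.6, -182.8, 109.2]
ee_rot: [2.318, 2.112, 0.002]
ft_force: [-4.2, 2.0, 16.4]
width: 15.1
finger_force: 62.0
```

```bash
python3 -c "
from h import *
delta([549.7,-183.9,109.2],-5.5); print(arm.get_state()['moment'])
a,m=shot('wrist'); p=arm.get_state()['position']; print(flange(a,m,p[2]-6.2,p[:2]))"
```

```text
pos [ 549.6 -182.8  109.2] y at -5.33 tilt [ 0.0052 -0.0036] F [-4.2  2.  16.4] w 15.1 ff 62.0 t 11.45 q [-0.42  0.2   1.49 -0.    1.45 -0.33]
shift cm [-0.11  0.02 -0.  ] turn 0.17
[ 0.46018606  0.89095269 -0.02818357]
(array([ 548.8, -182.1,   39.7]), array([ 548.6, -182.3]), 38)
```

Force rose from 10.7 to 16.4 N while z stayed at 109.2, which is the predicted home height. That is a hard stop, the lateral position is good and the tilt is about 0.006 rad. Handing in.

```bash
python3 -c "
from rig import workorder; print(workorder.hand_in())"
```

```text
the job is handed in; nothing more can be done
None
```

I loaded the turquoise reel on the winder, meshed it and pressed it fully home with the grip still on it, then handed the job in at about 11.5 s; no verdict came back.

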